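# Find and push open the unbolted waste hatch

## Task

One of the four identical steel hatches in the grey waste console is not bolted underneath. Press the hatches on their black finger marks to find the one that rocks, then push that side down with the fingers until the hatch is fully open, and leave it standing open. Do not lift or shift the culture dish, the red-lidded pot or the tube rack.

Things in the scene. Friction and masses are not known exactly. Their poses are not given: they have to be found in the camera images.
- console: Low grey waste console fixed on the bench, 200 (its x) by 440 (y) by 80 mm high; origin at the centre of its underside, x away from the robot, y along the row of four hatches. Behind the hatches (+x) is a plain ledge 88 mm wide. Under each hatch is a well 92 by 84 mm, 74 mm deep. All hatches look alike; any may be the loose one.
- hatch_1_mark (a point): Centre of the black 22 mm finger mark on hatch 1, level with the console top when shut (axes then as the console's); moves with the hatch: a steel plate 88 (x) by 80 (y) by 6 mm on a pin along y, 42 mm beyond the mark (+x), 3 mm lower. The plate reaches 18 mm from the mark to -x, 28 mm past the pin. Mark spacing 100 mm. Pressed, a firm one gives 1 to 2 mm (rubber pads); the loose one sinks at about 3 N.
- hatch_1 (a joint): Angle of hatch 1 in rad: 0 shut and flush, growing as the mark's side sinks into the well and the far edge rises; stop at 1.0 (the mark is then about 35 mm lower). Stiff pin: it stays at whatever angle it is left. A firm hatch gives up to about 0.05.
- hatch_2_mark (a point): Centre of the black 22 mm finger mark on hatch 2, level with the console top when shut (axes then as the console's); moves with the hatch: a steel plate 88 (x) by 80 (y) by 6 mm on a pin along y, 42 mm beyond the mark (+x), 3 mm lower. The plate reaches 18 mm from the mark to -x, 28 mm past the pin. Mark spacing 100 mm. Pressed, a firm one gives 1 to 2 mm (rubber pads); the loose one sinks at about 3 N.
- hatch_2 (a joint): Angle of hatch 2 in rad: 0 shut and flush, growing as the mark's side sinks into the well and the far edge rises; stop at 1.0 (the mark is then about 35 mm lower). Stiff pin: it stays at whatever angle it is left. A firm hatch gives up to about 0.05.
- hatch_3_mark (a point): Centre of the black 22 mm finger mark on hatch 3, level with the console top when shut (axes then as the console's); moves with the hatch: a steel plate 88 (x) by 80 (y) by 6 mm on a pin along y, 42 mm beyond the mark (+x), 3 mm lower. The plate reaches 18 mm from the mark to -x, 28 mm past the pin. Mark spacing 100 mm. Pressed, a firm one gives 1 to 2 mm (rubber pads); the loose one sinks at about 3 N.
- hatch_3 (a joint): Angle of hatch 3 in rad: 0 shut and flush, growing as the mark's side sinks into the well and the far edge rises; stop at 1.0 (the mark is then about 35 mm lower). Stiff pin: it stays at whatever angle it is left. A firm hatch gives up to about 0.05.
- hatch_4_mark (a point): Centre of the black 22 mm finger mark on hatch 4, level with the console top when shut (axes then as the console's); moves with the hatch: a steel plate 88 (x) by 80 (y) by 6 mm on a pin along y, 42 mm beyond the mark (+x), 3 mm lower. The plate reaches 18 mm from the mark to -x, 28 mm past the pin. Mark spacing 100 mm. Pressed, a firm one gives 1 to 2 mm (rubber pads); the loose one sinks at about 3 N.
- hatch_4 (a joint): Angle of hatch 4 in rad: 0 shut and flush, growing as the mark's side sinks into the well and the far edge rises; stop at 1.0 (the mark is then about 35 mm lower). Stiff pin: it stays at whatever angle it is left. A firm hatch gives up to about 0.05.
- dish_mid (a point): Centre (8 mm above its underside) of a round lidded culture dish, white with a blue lid, 62 mm across and 16 mm high, lying loose on the console's ledge behind the hatches. To be left alone.
- pot_mid (a point): Centre of a white specimen pot with a red lid, 60 mm across, 68 mm high (34 mm above its underside), standing on the bench to the left of the console. To be left alone.
- rack_mid (a point): Centre of a wire tube rack, 164 by 104 mm and 78 mm high, with blue-capped tubes reaching 108 mm; the point is 37 mm above its underside. It stands on the bench to the right of the console. To be left alone.

How it is judged:
By the outcome, as a careful person would: the job done as asked, in the order asked, and still so for the second after the job is handed in, with the robot touching nothing.
It also fails if it takes over 48 s, if anything falls off the work surface, if the arm or the gripper's body presses on something with over 40 N, if the wrist force passes 120 N, or if a joint passes its speed limit or range.

## Robot

A 6-joint arm with a two-finger parallel gripper is mounted at the origin on the work surface. World frame = base frame: x ahead of the robot, y to its left, z up, the work surface at z = 0. Lengths are in m, angles in rad, forces in N, time in s.
With the tool pointing down it reaches from about 0.35 to 0.875 m from the base axis. Payload 4.2 kg.
Tool frame: the origin (TCP) lies midway between the tips of the shut fingers; the grasp point (between the pads) lies 19 mm behind it (r.grip_depth is the distance from the TCP to the grasp point, in m); z points along the fingers, y is the line along which they close (so a half turn about z gives the same grasp; the last joint's range is limited). The gripper opens to 85 mm and grips with 20 to 120 N. Pads are 22 mm wide; open, the fingers measure 114 mm over their backs; the gripper's body (76 mm by 85 mm) begins 54 mm behind the grasp point. The pads swing forward as they close: fully open they stand 13 mm farther back than shut.
Start: joints at [-0.99, 0.385, 0.008, 0, -1.194, -0.259], TCP at [0.198, -0.593, 0.231] pointing down, gripper open.
Joint ranges: [-3.14, 3.14], [-1.21, 2.06], [-1.07, 1.41], [-3.16, 2.05], [-2.99, -0.16], [-3.1, 3.1]. Speed limits (rad/s): [2.79, 2.79, 3.14, 3.14, 3.14, 3.14].

## Interface

Orientations are given as a unit quaternion [w, x, y, z].
In Python, from bench import r gives the robot as it stands. The module is installed in compiled form; this text tells all that it offers.
- The arm moves only by the shell command python3 -m inch 'ROWS' [FORCE]. ROWS is a JSON object of lists of equal length, an entry for each row: "gripper": the opening in per cent of the stroke, from 0 (shut) to 100 (fully open); "offset": the shift along the world's x, y, z scaled (see below), a list of three; "spin": the turn about the world's z scaled (see below). In form: {"gripper": [gripper, ...], "offset": [[tx, ty, tz], ...], "spin": [spin, ...]}. A call has 1 to 5 rows; each row is the pose to reach, as a shift and turn from the pose commanded when the call began; what a row does not reach only later rows make up. The controller multiplies each number of a shift by 150 mm and each number of a turn by pi/2 rad. A row lasts 1/10 s, in which the tool goes at most 50 mm and 8.59 degrees, less where a joint would pass 70% of its speed; a pose out of reach is approached as far as the arm can. A call with a number of a shift or a turn outside -1 to 1 is refused whole. A call with a gripper value outside its range is refused whole. The fingers move at their own pace and stop on an object; FORCE is the grip in N (left out, the last holds). Time passes only in rows, so rows that repeat a pose let the fingers close. It gives the time, the measured TCP pose, the force, the opening and the grip force at its end, in the units of the state.
- r.observe(): the state, without advancing time (a new reading comes with each control period).
- r.grab_frame(name): name is "scene" or "top"; returns (picture, depth): 400x640x3 uint8, red, green, blue; 400x640 float32, m along the optical axis (not along the pixel's ray), 0 where there is no reading.
- r.camera_info(name): a dict with "fovy" (degrees; the focal length in pixels is half the picture's height over the tangent of half this angle, whatever the lens; pixels are square), "cx", "cy" (the principal point, pixels), "eye" and "attitude" of the camera in the world. Camera axes: x right, y up, looking along -z (the intrinsics and any distortion apply to the point x, -y, -z); pixel columns grow to the right and rows downward; lengths in m; the calibration is good to about 2 mm. A picture is of the moment at which its call begins. camera_info takes no time and is no camera call.
- r.close_job(): hands the job in; it is judged then, once.
The state is a dict: "time_s": time; "joint_positions": joint angles; "dq": joint speeds; "joint_torque": joint torques, N m; "tcp_pos": TCP position; "orientation": TCP orientation; "contact_force": force on the tool from outside, world axes, zero at the start; "torque": the same for the moment, N m; "opening": finger opening in m; "finger_force": force on a finger pad.
Only numpy, scipy, OpenCV 4.12 (cv2) and the standard library are available. Lean on these libraries where they do the work, as an engineer would, in place of code of your own. Each camera call takes 0.05 s, during which the arm holds its last target. There are 200 camera calls.

## Working session

There is one attempt and no reset: what is moved stays moved. The work goes in short steps, Python scripts to look and compute and a shell command to move; the robot and the scene stay as the last step left them, time stands still between calls to the robot, and variables do not carry over. Pictures are saved under pics/ and viewed, at most 10 in all, crops included, and the job is handed in when it is done.

```bash
mkdir -p pics; python3 - <<'E'
from bench import r
import cv2,numpy as np
for n in("scene","top"):
    p,d=r.grab_frame(n); cv2.imwrite(f"pics/{n}0.png",p[:,:,::-1]); np.save(f"pics/{n}0.npy",d); print(n,r.camera_info(n))
print(r.observe())
E
```

```text
scene {'fovy': 54.10759366700574, 'cx': 320.2853840348859, 'cy': 204.94822139231667, 'eye': array([1.33668591, 0.16298718, 0.87342453]), 'attitude': array([0.56646231, 0.24202268, 0.29462772, 0.7305751 ])}
top {'fovy': 49.59586767026242, 'cx': 322.48804208513707, 'cy': 199.84069360951486, 'eye': array([ 0.5105414 , -0.03052202,  1.49373494]), 'attitude': array([ 0.71613339,  0.01319907, -0.016812  , -0.69763608])}
{'time_s': 0.1, 'joint_positions': array([-9.90422848e-01,  3.85494357e-01,  6.77226648e-03, -3.75456034e-04,
       -1.19399991e+00, -2.58591485e-01]), 'dq': array([ 6.03458554e-04, -2.49160727e-03,  3.10194057e-03,  2.69155586e-03,
       -5.20732949e-04,  7.73256105e-05]), 'joint_torque': array([-4.56007456e-04, -3.93319237e+01,  1.88929904e+01,  4.19803709e+00,
       -2.57125161e-03,  9.37347096e-06]), 'tcp_pos': array([ 0.19749837, -0.59243868,  0.23033476]), 'orientation': array([-2.32787285e-04, -1.60129336e-01,  9.87095557e-01,  9.50424969e-04]), 'contact_force': array([ 0.19157462, -0.18735493,  0.39688928]), 'torque': array([ 0.08925482,  0.00299132, -0.00955194]), 'finger_force': 0.0, 'opening': 0.08555045583319756}
```

View pics/top0.png

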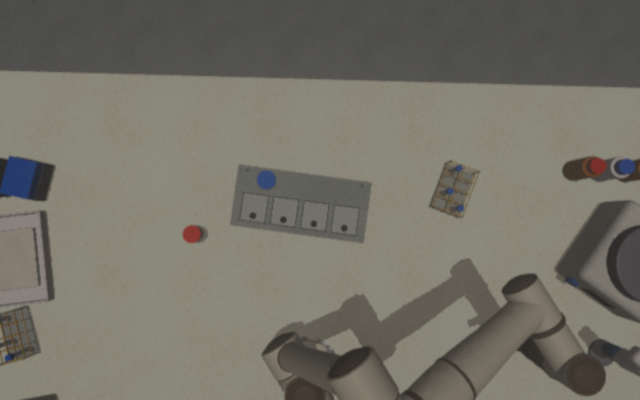

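View pics/scene0.png

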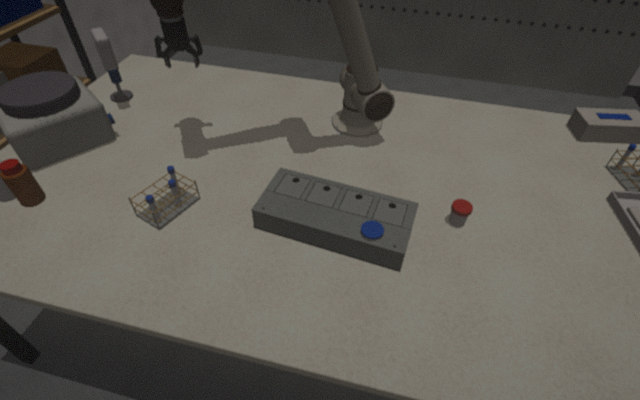

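The top view shows the four marks at about (253,215), (283,219), (313,223) and (344,228). The blue dish is at (266,180) on the ledge, the red pot at (192,234) and the rack at (455,190). The scene view agrees, and the gripper is well away to the upper left.

```bash
cat > h.py <<'E'
import numpy as np,cv2
from scipy.spatial.transform import Rotation as R
from bench import r
def proj_ray(n,u,v):
    c=r.camera_info(n);f=200/np.tan(np.radians(c["fovy"])/2)
    q=c["attitude"];M=R.from_quat([q[1],q[2],q[3],q[0]]).as_matrix()
    return np.array(c["eye"]),M@np.array([(u-c["cx"])/f,-(v-c["cy"])/f,-1])
def at_z(n,u,v,z):
    e,d=proj_ray(n,u,v);return e+d*(z-e[2])/d[2]
def at_d(n,u,v,dep):
    e,d=proj_ray(n,u,v);return e+d*dep
def blob(p,u,v,w=6):
    g=p[v-w:v+w+1,u-w:u+w+1].astype(float).mean(2);k=np.clip(np.median(g)-15-g,0,None)
    ys,xs=np.mgrid[v-w:v+w+1,u-w:u+w+1];return (xs*k).sum()/k.sum(),(ys*k).sum()/k.sum()
E
python3 - <<'E'
from h import *
for n,pts in(("top",[(253,215),(283,219),(313,223),(344,228)]),("scene",[(392,206),(359,197),(326,188),(296,180)])):
    p=cv2.imread(f"pics/{n}0.png");d=np.load(f"pics/{n}0.npy");P=[]
    for u,v in pts:
        b=blob(p,u,v,6 if n=="top" else 5);P.append(at_z(n,*b,.08)); print(n,np.round(b,1),P[-1].round(4),at_d(n,*b,np.median(d[v-5:v+6,u-5:u+6])).round(4))
    P=np.array(P);print(np.linalg.norm(np.diff(P,axis=0),axis=1),np.degrees(np.arctan2(*(P[0]-P[3])[[0,1]])))
d=np.load("pics/top0.npy")
for u,v in[(266,180),(192,234),(455,190)]:print(at_d("top",u,v,d[v,u]).round(3))
E
```

```text
top [252.3 215.3] [0.5141 0.1905 0.08  ] [0.5141 0.1902 0.0815]
top [282.8 219.5] [0.5031 0.0908 0.08  ] [0.5031 0.0907 0.0812]
top [313.2 223.7] [ 0.4921 -0.0086  0.08  ] [ 0.4922 -0.0087  0.0818]
top [343.7 228. ] [ 0.4807 -0.1084  0.08  ] [ 0.4808 -0.1083  0.0815]
[0.10024635 0.10006635 0.10041675] 6.3658264996217575
scene [391.9 205.3] [0.5154 0.1869 0.08  ] [0.5172 0.1869 0.0817]
scene [358.4 196.4] [0.5043 0.0875 0.08  ] [0.5053 0.0876 0.081 ]
scene [326.3 188. ] [ 0.4936 -0.0117  0.08  ] [ 0.4943 -0.0116  0.0806]
scene [295.5 179.7] [ 0.482  -0.1109  0.08  ] [ 0.4837 -0.1103  0.0816]
[0.10005545 0.09978383 0.09982701] 6.394597688994448
[0.629 0.147 0.1  ]
[0.448 0.389 0.064]
[ 0.615 -0.472  0.074]
```

```bash
python3 -m inch '{"gripper":[0,0,0,0],"offset":[[0.16,0.27,0],[0.32,0.54,0],[0.47,0.8,0],[0.47,0.8,0]],"spin":[-0.09,-0.18,-0.275,-0.275]}'
python3 -m inch '{"gripper":[0,0,0,0],"offset":[[0.16,0.27,0],[0.32,0.54,0],[0.47,0.8,0],[0.47,0.8,0]],"spin":[0,0,0,0]}'
python3 -m inch '{"gripper":[0,0,0,0],"offset":[[0.16,0.27,0],[0.32,0.54,0],[0.47,0.8,0],[0.47,0.8,0]],"spin":[0,0,0,0]}'
```

```text
time_s: 0.5
tcp_pos: [0.2696, -0.4694, 0.2313]
orientation: [0.0, 0.054, 0.999, 0.001]
contact_force: [0.2, -0.8, -0.4]
opening: 0.0286
finger_force: 0.0
time_s: 0.9
tcp_pos: [0.3403, -0.3498, 0.2313]
orientation: [0.0, 0.052, 0.999, 0.0]
contact_force: [0.1, -0.3, 1.0]
opening: 0.0001
finger_force: 0.0
time_s: 1.3
tcp_pos: [0.4112, -0.2303, 0.2313]
orientation: [0.0, 0.052, 0.999, 0.0]
contact_force: [-0.3, -0.2, 0.4]
opening: -0.0003
finger_force: 0.0
```

```bash
python3 -m inch '{"gripper":[0,0,0,0,0],"offset":[[0.12,0.2,-0.2],[0.24,0.4,-0.4],[0.35,0.6,-0.6],[0.47,0.804,-0.85],[0.47,0.804,-0.85]],"spin":[0,0,0,0,0]}'
python3 - <<'E'
from h import *
p,d=r.grab_frame("scene");cv2.imwrite("pics/s1.png",cv2.resize(p[130:290,210:450,::-1],None,fx=3,fy=3,interpolation=2));print(r.observe()["tcp_pos"],r.observe()["contact_force"])
E
```

```text
time_s: 1.8
tcp_pos: [0.4783, -0.111, 0.0992]
orientation: [-0.004, 0.054, 0.999, -0.0]
contact_force: [-0.2, 0.3, 0.5]
opening: -0.0003
finger_force: 0.0
[ 0.47874473 -0.11198016  0.10106085] [ 0.03024688 -0.08492622  0.38781983]
```

View pics/s1.png

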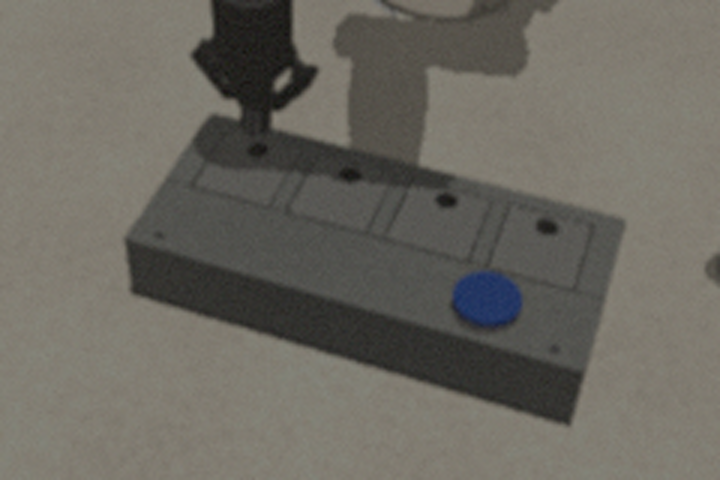

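The closed fingertips hang about 20 mm above the mark of the robot's right-most hatch (crop pixel 258,150), aligned within a few mm. Next I press it gently.

```bash
python3 -m inch '{"gripper":[0,0,0,0],"offset":[[0.02,0.01,-0.06],[0.02,0.01,-0.11],[0.02,0.01,-0.13],[0.02,0.01,-0.13]],"spin":[0,0,0,0]}'
python3 -m inch '{"gripper":[0,0,0],"offset":[[0,0,-0.015],[0,0,-0.03],[0,0,-0.03]],"spin":[0,0,0]}'
```

```text
time_s: 2.25
tcp_pos: [0.4822, -0.1115, 0.0843]
orientation: [-0.0, 0.056, 0.998, 0.0]
contact_force: [0.0, -0.6, 0.9]
opening: -0.0004
finger_force: 0.0
time_s: 2.55
tcp_pos: [0.4828, -0.1109, 0.0799]
orientation: [0.0, 0.055, 0.998, -0.0]
contact_force: [0.7, 0.7, 0.7]
opening: -0.0001
finger_force: 0.0
```

```bash
python3 -m inch '{"gripper":[0,0,0],"offset":[[0,0,-0.01],[0,0,-0.02],[0,0,-0.02]],"spin":[0,0,0]}'
python3 -m inch '{"gripper":[0,0,0],"offset":[[0,0,-0.01],[0,0,-0.02],[0,0,-0.02]],"spin":[0,0,0]}'
```

```text
time_s: 2.85
tcp_pos: [0.4829, -0.1109, 0.0797]
orientation: [0.0, 0.054, 0.999, -0.0]
contact_force: [-6.7, 1.8, 19.8]
opening: -0.0
finger_force: 9.9
time_s: 3.15
tcp_pos: [0.4829, -0.1109, 0.0796]
orientation: [0.001, 0.054, 0.999, -0.001]
contact_force: [-12.8, 6.4, 39.0]
opening: -0.0
finger_force: 19.8
```

This one is firm: 39 N with no sinking. I move to the next hatch.

```bash
python3 -m inch '{"gripper":[0,0,0,0,0],"offset":[[0,0,0.17],[0.02,0.2,0.17],[0.05,0.44,0.17],[0.067,0.67,0.17],[0.067,0.67,0.06]],"spin":[0,0,0,0,0]}'
python3 -m inch '{"gripper":[0,0,0],"offset":[[0,0,-0.02],[0,0,-0.04],[0,0,-0.04]],"spin":[0,0,0]}'
python3 -m inch '{"gripper":[0,0,0],"offset":[[0,0,-0.01],[0,0,-0.02],[0,0,-0.02]],"spin":[0,0,0]}'
```

```text
time_s: 3.65
tcp_pos: [0.4955, -0.0068, 0.0849]
orientation: [0.003, 0.052, 0.999, 0.001]
contact_force: [0.2, -0.3, 0.2]
opening: -0.0001
finger_force: 0.0
time_s: 3.95
tcp_pos: [0.4927, -0.009, 0.0797]
orientation: [0.0, 0.055, 0.999, 0.001]
contact_force: [-9.0, 10.2, 21.7]
opening: 0.0001
finger_force: 10.7
time_s: 4.25
tcp_pos: [0.4927, -0.009, 0.0796]
orientation: [0.001, 0.054, 0.999, 0.001]
contact_force: [-17.3, 12.3, 41.6]
opening: -0.0001
finger_force: 20.6
```

Also firm. On to the third.

```bash
python3 -m inch '{"gripper":[0,0,0,0,0],"offset":[[0,0,0.17],[0.02,0.2,0.17],[0.05,0.44,0.17],[0.073,0.65,0.17],[0.073,0.65,0.06]],"spin":[0,0,0,0,0]}'
python3 -m inch '{"gripper":[0,0,0],"offset":[[0,0,-0.02],[0,0,-0.04],[0,0,-0.04]],"spin":[0,0,0]}'
python3 -m inch '{"gripper":[0,0,0],"offset":[[0,0,-0.01],[0,0,-0.02],[0,0,-0.02]],"spin":[0,0,0]}'
```

```text
time_s: 4.75
tcp_pos: [0.5065, 0.0904, 0.085]
orientation: [0.003, 0.053, 0.999, 0.001]
contact_force: [0.3, 0.6, 0.3]
opening: 0.0003
finger_force: 0.0
time_s: 5.05
tcp_pos: [0.5035, 0.0864, 0.0768]
orientation: [-0.0, 0.056, 0.998, -0.0]
contact_force: [0.5, -0.3, 0.2]
opening: 0.0001
finger_force: 0.0
time_s: 5.35
tcp_pos: [0.5038, 0.0867, 0.074]
orientation: [0.0, 0.055, 0.998, -0.0]
contact_force: [-0.6, -0.7, 0.8]
opening: -0.0001
finger_force: 0.7
```

The third hatch sinks with almost no force, so it is the loose one. I push it down further.

```bash
python3 -m inch '{"gripper":[0,0,0,0],"offset":[[0,0.01,-0.05],[0.0,0.015,-0.1],[0.01,0.015,-0.14],[0.01,0.015,-0.14]],"spin":[0,0,0,0]}'
python3 -m inch '{"gripper":[0,0,0],"offset":[[0.005,0,-0.03],[0.01,0,-0.06],[0.01,0,-0.06]],"spin":[0,0,0]}'
```

```text
time_s: 5.75
tcp_pos: [0.5044, 0.0893, 0.0513]
orientation: [-0.001, 0.055, 0.998, -0.0]
contact_force: [-0.5, 0.3, 0.1]
opening: -0.0001
finger_force: 0.0
time_s: 6.05
tcp_pos: [0.5062, 0.0893, 0.043]
orientation: [-0.001, 0.055, 0.998, -0.0]
contact_force: [0.1, -0.8, 0.1]
opening: 0.0002
finger_force: 0.0
```

```bash
python3 - <<'E'
from h import *
p,d=r.grab_frame("scene");cv2.imwrite("pics/s2.png",cv2.resize(p[130:290,210:450,::-1],None,fx=3,fy=3,interpolation=2))
E
```

```text
(no output)
```

View pics/s2.png

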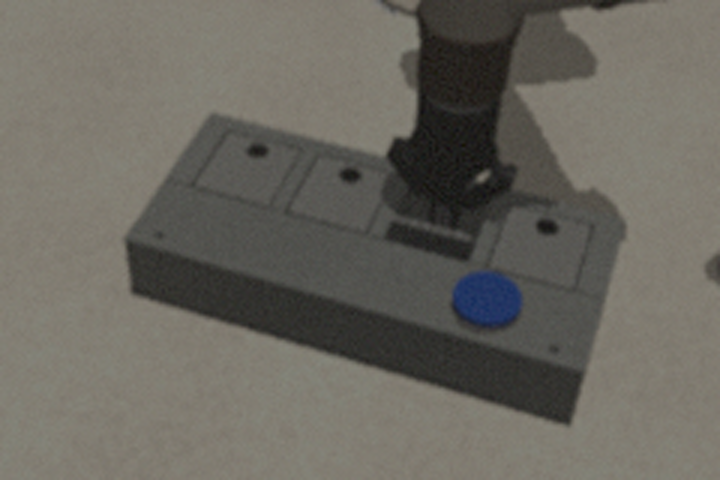

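The third hatch is tilted: its far edge is raised around crop pixel (435,235) with dark well showing below it. I continue down until the stop is felt.

```bash
python3 -m inch '{"gripper":[0,0,0],"offset":[[0,0,-0.02],[0,0,-0.04],[0,0,-0.04]],"spin":[0,0,0]}'
python3 -m inch '{"gripper":[0,0,0],"offset":[[0,0,-0.02],[0,0,-0.03],[0,0,-0.03]],"spin":[0,0,0]}'
```

```text
time_s: 6.4
tcp_pos: [0.5064, 0.0894, 0.0374]
orientation: [-0.0, 0.055, 0.998, -0.0]
contact_force: [0.1, -0.2, 0.5]
opening: -0.0004
finger_force: 0.0
time_s: 6.7
tcp_pos: [0.5064, 0.0894, 0.0332]
orientation: [-0.0, 0.055, 0.998, -0.0]
contact_force: [-0.9, 0.3, 1.2]
opening: 0.0005
finger_force: 0.8
```

```bash
python3 -m inch '{"gripper":[0,0,0],"offset":[[0.02,0,0],[0.035,-0.004,0],[0.035,-0.004,0]],"spin":[0,0,0]}'
python3 -m inch '{"gripper":[0,0,0],"offset":[[0.015,0,0],[0.03,-0.003,0],[0.03,-0.003,0]],"spin":[0,0,0]}'
```

```text
time_s: 7.0
tcp_pos: [0.5069, 0.089, 0.0329]
orientation: [-0.005, 0.056, 0.998, -0.001]
contact_force: [-15.6, 10.2, 11.1]
opening: 0.0
finger_force: 10.0
time_s: 7.3
tcp_pos: [0.5073, 0.0887, 0.0328]
orientation: [-0.009, 0.056, 0.998, -0.002]
contact_force: [-26.3, 16.5, 20.6]
opening: -0.0
finger_force: 17.5
```

The stop is reached: it pushes back along the plate's normal and no longer yields. I back off in -x, then lift out.

```bash
python3 -m inch '{"gripper":[0,0,0,0,0],"offset":[[-0.06,0.006,0],[-0.09,0.01,0],[-0.09,0.01,0.1],[-0.09,0.01,0.35],[-0.09,0.01,0.65]],"spin":[0,0,0,0,0]}'
python3 -m inch '{"gripper":[0,0,0,0,0],"offset":[[0,0,0.3],[-0.2,-0.2,0.5],[-0.4,-0.45,0.5],[-0.6,-0.7,0.5],[-0.6,-1,0.5]],"spin":[0,0,0,0,0]}'
python3 - <<'E'
from h import *
p,d=r.grab_frame("scene");cv2.imwrite("pics/s3.png",cv2.resize(p[130:290,210:450,::-1],None,fx=3,fy=3,interpolation=2))
p,d=r.grab_frame("top");cv2.imwrite("pics/t3.png",cv2.resize(p[140:270,170:410,::-1],None,fx=3,fy=3,interpolation=2));np.save("pics/t3.npy",d)
# heights along the hatch's centre line, along console x from the mark
c=r.camera_info("top");f=200/np.tan(np.radians(c["fovy"])/2);q=c["attitude"];M=R.from_quat([q[1],q[2],q[3],q[0]]).as_matrix()
for y in(0,-.02,.02):
    o=[]
    for s in np.arange(-.02,.08,.005):
        P=np.array([.5037+.994*s+.111*y,.0892-.111*s+.994*y,.06]);k=M.T@(P-c["eye"])
        u,v=c["cx"]-f*k[0]/k[2],c["cy"]+f*k[1]/k[2];o.append(round(float(at_d("top",u,v,d[int(round(v)),int(round(u))])[2])*1000))
    print(y,o)
E
```

```text
time_s: 7.8
tcp_pos: [0.5024, 0.0892, 0.1304]
orientation: [-0.002, 0.055, 0.998, -0.001]
contact_force: [0.1, 0.8, -0.4]
opening: 0.0001
finger_force: 0.0
time_s: 8.3
tcp_pos: [0.41, -0.0612, 0.2062]
orientation: [0.001, 0.054, 0.999, 0.001]
contact_force: [1.8, -0.6, -0.2]
opening: -0.0002
finger_force: 0.0
0 [49, 9, 16, 19, 18, 19, 32, 42, 50, 54, 60, 77, 78, 82, 102, 99, 101, 8, 19, 78]
-0.02 [71, 6, 14, 22, 19, 16, 31, 34, 48, 59, 64, 68, 82, 85, 96, 95, 102, 9, 7, 85]
0.02 [28, 6, 19, 13, 20, 17, 33, 41, 52, 55, 60, 72, 77, 84, 88, 97, 105, 9, 6, 87]
```

View pics/s3.png

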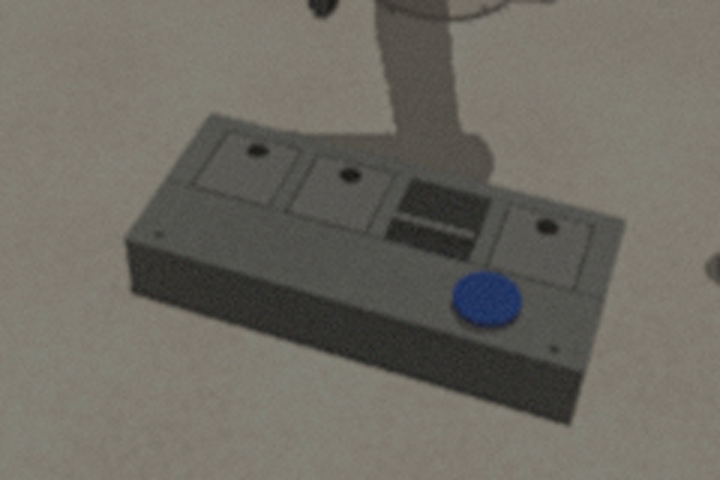

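View pics/t3.png

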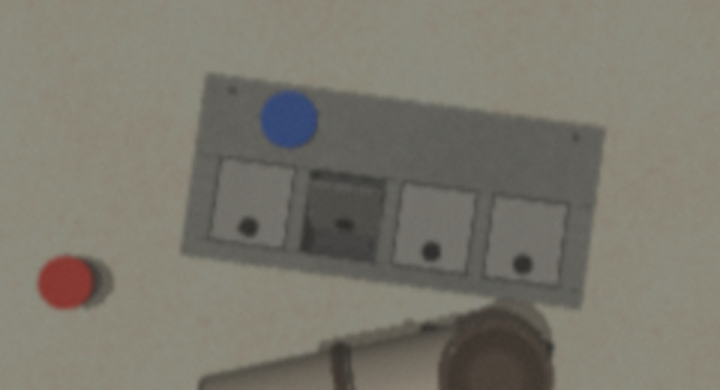

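The hatch stands steeply open with its top edge at about 102 mm, as expected at 1.0 rad. The dish at (290,119) and the pot have not moved. I'll fit the plate angle from the saved depth before handing in.

```bash
python3 - <<'E'
from h import *
d=np.load("pics/t3.npy");Q=[]
for v in range(190,235):
    for u in range(265,305):
        p=at_d("top",u,v,d[v,u])-np.array([.5037,.0892,0]);s=.994*p[0]-.111*p[1];y=.111*p[0]+.994*p[1]
        if abs(y)<.03 and 0<s<.065 and .035<p[2]<.1: Q.append((s,p[2]))
Q=np.array(Q);c=np.linalg.eigh(np.cov(Q.T))[1][:,1];print(len(Q),np.arctan(c[1]/c[0]),Q.mean(0))
print(r.observe()["time_s"],r.observe()["dq"].round(3))
E
```

```text
235 0.9880052976161751 [0.03297812 0.06874793]
8.4 [ 0.069  0.023  0.025 -0.009  0.011 -0.063]
```

The fit gives 0.99 rad, so the hatch is at its stop. I'm handing in.

```bash
python3 -c "
from bench import r
print(r.close_job())"
```

```text
the job is handed in; nothing more can be done
None
```

The loose hatch was the second from the left as seen from the robot (third one I pressed); it is pushed to its stop (about 0.99 rad measured) and left standing open, the arm never went near the dish, pot or rack, and the job was handed in at about 8.4 s.

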